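Hang a tube cradle on the welding jig stud

ROBOT

A 7-joint arm with a two-finger parallel gripper is mounted at the origin on the work surface. World frame = base frame: x ahead of the robot, y to its left, z up, the work surface at z = 0. Lengths are in m, angles in rad, forces in N, time in s.
With the tool pointing down it reaches from about 0.4 to 0.85 m from the base axis. Payload 6.9 kg.
Tool frame: the origin (TCP) lies midway between the tips of the shut fingers; the grasp point (between the pads) lies ctrl.pinch_z behind it (ctrl.pinch_z is the distance from the TCP to the grasp point, in m); z points along the fingers, y is the line along which they close (so a half turn about z gives the same grasp; the last joint's range is limited). The gripper opens to 85 mm and grips with 20 to 120 N. Pads are 22 mm wide; open, the fingers measure 114 mm over their backs; the gripper's body (76 mm by 85 mm) begins 54 mm behind the grasp point. The pads swing forward as they close: fully open they stand 13 mm farther back than shut.
Start: joints at [-1.19, 0.507, -0.238, 1.5, 0.126, 1.149, -0.155], TCP at [0.17, 0.601, 0.231] pointing down, gripper open.
Joint ranges: [-3.08, 3.08], [-0.24, 2.05], [-1.43, 1.35], [0, 2.5], [-1.52, 4.66], [0.17, 1.96], [-2.89, 2.89]. Speed limits (rad/s): [2.39, 2.39, 3.14, 3.14, 3.14, 3.14, 3.14].

INTERFACE

Orientations are given as a unit quaternion [x, y, z, w].
In Python, from bench import ctrl gives the robot as it stands.
- The arm moves only by the shell command python3 -m pendant 'ROWS' [OPENING]. ROWS is text: rows parted by semicolons, each of 6 numbers parted by spaces: the shift along the tool's x, y, z scaled (see below), then the turn, a rotation vector about the tool's x, y, z scaled (see below). A call has 1 to 10 rows; each row shifts and turns the commanded pose from where the row before left it, along the tool's axes as they then stand; what a row does not reach is not made up. The controller multiplies each number of a shift by 0.25 m and each number of a turn by 0.5 rad. A row lasts 1/8 s, in which the tool goes at most 62.5 mm and 10.7 degrees, less where a joint would pass 70% of its speed; a pose out of reach is approached as far as the arm can. A call with a number of a shift or a turn outside -1 to 1 is refused whole. A call with a gripper value outside its range is refused whole. OPENING is the opening, from -1 (shut) to 1 (fully open), so that 0 is half open, set as the call begins (- or left out, the last holds). The fingers move at their own pace and stop on an object; the grip force is fixed at half the most. Time passes only in rows, so rows that do not move let the fingers close. It gives the time, the measured TCP pose, the force, the opening and the grip force at its end, in the units of the state.
- ctrl.read_state(): the state, without advancing time (a new reading comes with each control period).
- ctrl.read_camera(name): name is "scene" or "top" or "wrist"; returns the picture (420x560x3 uint8, red, green, blue); there is no depth.
- ctrl.camera_params(name): a dict with "camera_matrix" (3x3 intrinsics, pixels), "rvec" (rotation vector, rad) and "tvec" (3), from world to camera coordinates, as OpenCV has them; the wrist camera has in their place "mount" (4x4, takes a point from camera to tool coordinates, whose origin is the TCP and whose axes are the flange's). Camera axes: x right, y down, z forward; pixel columns grow to the right and rows downward; lengths in m; the calibration is good to about 2 mm. A picture is of the moment at which its call begins: read the wrist's pose just before it. camera_params takes no time and is no camera call.
- ctrl.finish_job(): hands the job in; it is judged then, once.
Trained networks look in the newest picture that a camera, given by its name, has taken for a name from the list of things; names that differ only in an ending like _2 or _b are one class to them, and where a whole thing is asked for, a point or a joint stands for the part that bears it (a point fixed in the world has none). Each returns a list of dicts, best first, with "conf" (0 to 1); they miss things now and then, are a little off and sometimes report something else, mostly with a low value. They report only what shows in the picture. A call takes as long as a camera call. They do not tell look-alikes from the thing itself.
- ctrl.boxes_of(camera, query): "at" ([row, column] in pixels, amid what is visible of it).
The state is a dict: "clock": time; "qpos": joint angles; "qvel": joint speeds; "tau": joint torques, N m; "ee_pos": TCP position; "tcp_rot": TCP orientation; "force": force on the tool from outside, world axes, zero at the start; "wrist_torque": the same for the moment, N m; "gripper_width": finger opening in m; "finger_force": force on a finger pad.
Only numpy, scipy, OpenCV 4.12 (cv2) and the standard library are available. Lean on these libraries where they do the work, as an engineer would, in place of code of your own. Each camera call takes 0.05 s, during which the arm holds its last target. There are 200 camera calls.

TASK

Hang the tube cradle that has the keyhole on the headed stud clamped in the sloping jig: lower the round end of the keyhole over the stud's head until the plate lies flat on the slope, slide it down the slope until the stud stops it at the end of the slot, and prove the seat with a steady downhill push of about 15 N for half a second before letting go. The stud is only lightly clamped, so at no time load the cradle against the stud or jig with more than 30 N. Leave the other cradle, the tape roll, tube stub and collar where they are.

Things in the scene. Friction and masses are not known exactly. Their poses are not given: they have to be found in the camera images.
- cradle_grip (a point): Middle of the keyhole cradle's upright block, 31 mm above the plate's underside. The block is 16 mm thick along x, 36 mm wide along y, solid from 6 to 40 mm up; two V-fork prongs go on to 62 mm, no thicker along x, spread to 50 mm along y. Pinch it across its 16 mm, from above. Axes as cradle.
- cradle: The keyhole cradle: steel plate 130 x 64 x 6 mm (x, y, z) with a forked upright block on it, 0.34 to 0.50 kg, starts flat on the bench. Origin: middle of the plate's underside. x runs from the block (35 mm behind the origin) towards the keyhole, z up out of the plate. Differs from the other cradle only by its keyhole.
- cradle_hole (a point): Centre of the round (octagonal) end of the keyhole, on the plate's underside, 52 mm from the block's middle along the cradle's x. 24 mm across flats, right through the plate. Axes as cradle.
- cradle_seat (a point): Where the axis of the stud's neck lies, on the plate's underside, when the neck touches the closed end of the keyhole's slot: 24 mm beyond cradle_hole along the cradle's x. Slot 12.5 mm wide. Axes as cradle.
- rail: Dark T-slot strip, 64 x 14 mm, flush in the middle of the jig's oiled face. Origin: its middle, on the face; z out of the face, x straight up the slope. On its centre line a steel stud stands square to the face, clamped up to 7 mm uphill or downhill of the origin: WHERE IS NOT MEASURED, feel or look for it. Neck 10 mm dia to z = 8 mm, head 20 mm dia to 12, then a cone to 13 mm dia at 15.
- stand: The welding jig, fixed: grey face sloping 25 degrees, rising away from the robot, 140 mm wide, from 110 mm below the rail's origin to 65 mm above it along the slope. Origin on the bench 60 mm below the rail's origin. Hang the cradle with its x along the rail's x (block downhill); from hole to seat it slides 24 mm along -x, with 2 mm of play under the head. Hard contact; oiled face, friction 0.2.
- blank_grip (a point): The other cradle, of the same outside shape and size, but with one plain 13 mm round hole in place of the keyhole. Point in the middle of its upright block, axes as cradle_grip. Leave it alone.
- tape_mid (a point): White roll of tape lying flat, 72 mm dia, 25 mm high; its centre. Leave alone.
- tube_mid (a point): Steel tube stub standing on end, 51 mm dia, 60 mm high; its centre. Leave alone.
- collar_mid (a point): Blue plastic collar standing on end, 60 mm dia, 45 mm high; its centre. Leave alone.
Mind the look-alikes: they are no part of the job. Leave any brown or pink look-alike of the cradle alone. Leave any brown look-alike of the stand alone.

How it is judged:
On the way, in this order (a step that is already met when the one before it is completed fails the run):
1. the plate lies flat on the slope with the stud's head through the round end of the keyhole (x of cradle_hole in the frame of rail between -0.011 and 0.011 m and y of cradle_hole in the frame of rail between -0.004 and 0.004 m and z of cradle_seat in the frame of rail between -0.002 and 0.003 m and z of cradle_hole in the frame of rail between -0.002 and 0.003 m and angle between the z axis of cradle_grip and the z axis of rail, either way round below 0.07 rad), for 0.05 s.
2. with the neck at the end of the slot, the cradle is pushed against the stud with more than 9 N, steadily (x of cradle_seat in the frame of rail between -0.0095 and 0.0095 m and y of cradle_seat in the frame of rail between -0.003 and 0.003 m and z of cradle_seat in the frame of rail between -0.002 and 0.003 m and z of cradle_hole in the frame of rail between -0.002 and 0.003 m and angle between the z axis of cradle_grip and the z axis of rail, either way round below 0.07 rad and angle between the x axis of cradle_grip and the x axis of rail, either way round below 0.1 rad and contact force between cradle and rail above 9 N), for 0.25 s.
At the end, for the whole second after the job is handed in: The released cradle rests with its slot's closed end against the stud (over 0.2 N; seat within 9.5 mm of the rail's origin along the slope, 3 mm across), flat on the slope (3 mm, 4 degrees), in line with it (6 degrees); other cradle and loose things within 20 mm of where they were (x of cradle_seat in the frame of rail between -0.0095 and 0.0095 m and y of cradle_seat in the frame of rail between -0.003 and 0.003 m and z of cradle_seat in the frame of rail between -0.002 and 0.003 m and z of cradle_hole in the frame of rail between -0.002 and 0.003 m and angle between the z axis of cradle_grip and the z axis of rail, either way round below 0.07 rad and angle between the x axis of cradle_grip and the x axis of rail, either way round below 0.1 rad and contact force between cradle and rail above 0.2 N and distance of each of blank_grip, tape_mid, tube_mid, collar_mid from where it was at the start of the episode below 0.02 m); the robot touches nothing.
It fails at once if the cradle is loaded against the stud or jig with more than 30 N (contact force between cradle and stand above 30 N).
It fails at once if the other cradle is moved by more than 20 mm (distance of blank_grip from where it was at the start of the episode above 0.02 m).
It fails at once if the tape roll is moved by more than 20 mm (distance of tape_mid from where it was at the start of the episode above 0.02 m).
It fails at once if the tube stub is moved by more than 20 mm (distance of tube_mid from where it was at the start of the episode above 0.02 m).
It fails at once if the blue collar is moved by more than 20 mm (distance of collar_mid from where it was at the start of the episode above 0.02 m).
It also fails if it takes over 72 s, if anything falls off the work surface, if the arm or the gripper's body presses on something with over 40 N, if the wrist force passes 120 N, or if a joint passes its speed limit or range.

## Working session

There is one attempt and no reset: what is moved stays moved. The work goes in short steps, Python scripts to look and compute and a shell command to move; the robot and the scene stay as the last step left them, time stands still between calls to the robot, and variables do not carry over. Pictures are saved under pics/ and viewed, at most 10 in all, crops included, and the job is handed in when it is done.

```bash
ls; mkdir -p pics; python3 - <<'E'
from bench import ctrl
import cv2,numpy as np
s=ctrl.read_state(); print(s); print(ctrl.pinch_z)
ims=[]
for c in ["scene","top"]:
    im=ctrl.read_camera(c); cv2.imwrite(f"pics/{c}0.png",im[:,:,::-1])
    p=ctrl.camera_params(c); print(c,{k:np.round(v,4).tolist() for k,v in p.items()})
    for q in ["cradle","cradle_hole","cradle_grip","rail","stand","blank_grip","tape_mid","tube_mid","collar_mid"]:
        print(q,[(np.round(b["at"],1).tolist(),round(b["conf"],2)) for b in ctrl.boxes_of(c,q)])
print(ctrl.camera_params("wrist"))
E
```

```text
pics
{'clock': 0.0, 'qpos': array([-1.18949488,  0.50832276, -0.23752346,  1.50113563,  0.1256839 ,
        1.14892339, -0.15483541]), 'qvel': array([-0.00203571, -0.00039231,  0.00184647, -0.00159284, -0.00075131,
       -0.0006584 ,  0.00060497]), 'tau': array([-1.79365484e-04, -6.20601511e+01, -2.18710184e+00, -2.49655724e+01,
        1.25627432e-02,  1.17960401e-02,  2.71087788e-05]), 'ee_pos': array([0.1701312 , 0.60086489, 0.23043804]), 'tcp_rot': array([ 1.37476664e-01,  9.90504596e-01, -8.93903780e-04, -1.11248860e-04]), 'force': array([-0.21326292,  0.08021422,  0.39883523]), 'wrist_torque': array([0.00716782, 0.00301669, 0.03100712]), 'finger_force': 0.0, 'gripper_width': 0.08532637516700928}
0.0187
scene {'camera_matrix': [[432.8412, 0.0, 277.911], [0.0, 432.8412, 209.9301], [0.0, 0.0, 1.0]], 'rvec': [1.9121, 1.6854, -0.6269], 'tvec': [-0.0725, -0.3283, 1.5655]}
cradle [([179.3, 194.5], 0.98), ([219.6, 191.7], 0.94), ([275.5, 148.4], 0.86)]
cradle_hole [([274.8, 151.2], 0.7), ([220.2, 193.3], 0.66), ([179.1, 194.0], 0.56)]
cradle_grip [([274.0, 149.4], 0.82), ([177.5, 197.
[... 787 characters left out ...]
82.5], 0.8), ([234.4, 364.0], 0.24)]
blank_grip [([202.6, 187.3], 0.65)]
tape_mid [([148.7, 138.1], 0.84)]
tube_mid [([123.0, 203.6], 0.53)]
collar_mid [([132.7, 359.0], 0.83)]
{'camera_matrix': array([[289.58553343,   0.        , 284.8038555 ],
       [  0.        , 289.58553343, 210.39898042],
       [  0.        ,   0.        ,   1.        ]]), 'mount': array([[-6.12970007e-04, -9.48272206e-01, -3.17457790e-01,
         8.04985141e-02],
       [ 9.99999540e-01, -3.46903341e-04, -8.94641548e-04,
         4.35351462e-04],
       [ 7.38236546e-04, -3.17458192e-01,  9.48271982e-01,
        -1.43513538e-01],
       [ 0.00000000e+00,  0.00000000e+00,  0.00000000e+00,
         1.00000000e+00]])}
```

View pics/top0.png

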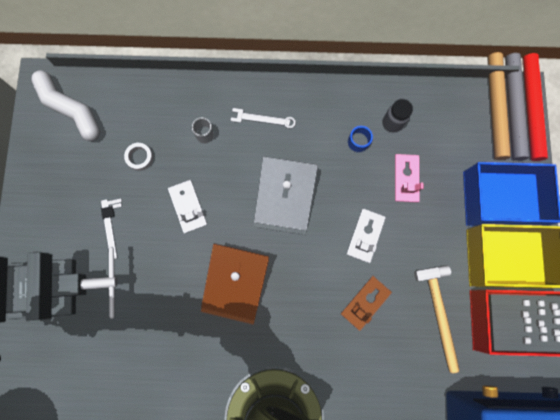

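View pics/scene0.png

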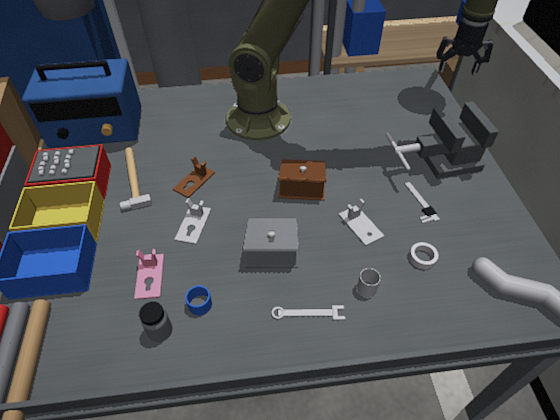

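The top view shows the white keyhole cradle at about (row 235, col 365) and the grey jig at about (195, 285) with its stud near (184, 286). The blank cradle is at (205, 187). The brown and pink copies are decoys. Next I'll get rough positions, then a wrist view.

```bash
cat > h.py <<'E'
from bench import ctrl
import cv2,numpy as np
from scipy.spatial.transform import Rotation as R
def cam(name,s=None):
    p=ctrl.camera_params(name); K=np.array(p["camera_matrix"])
    if name=="wrist":
        s=s or ctrl.read_state(); T=np.eye(4); T[:3,:3]=R.from_quat(s["tcp_rot"]).as_matrix(); T[:3,3]=s["ee_pos"]
        M=np.linalg.inv(T@p["mount"]); return K,M[:3,:3],M[:3,3]
    return K,cv2.Rodrigues(np.array(p["rvec"],float))[0],np.array(p["tvec"],float).ravel()
def proj(c,P):
    K,Rm,t=c; q=(np.atleast_2d(P)@Rm.T+t)@K.T; return q[:,:2]/q[:,2:]   # (col,row)
def back(c,uv,n,d):   # ray with plane n.p=d
    K,Rm,t=c; uv=np.atleast_2d(uv); o=-Rm.T@t
    r=np.c_[uv,np.ones(len(uv))]@np.linalg.inv(K).T@Rm
    return o+r*((d-o@n)/(r@n))[:,None]
def go(pos,rot):  # rows needed from the measured pose: shift in tool axes/0.25, rotvec/0.5
    s=ctrl.read_state(); A=R.from_quat(s["tcp_rot"])
    return (A.inv().apply(np.array(pos)-s["ee_pos"])/.25).round(3),((A.inv()*rot).as_rotvec()/.5).round(3)
E
python3 - <<'E'
from h import *
c=cam("top"); im=cv2.imread("pics/top0.png"); n=np.array([0,0,1.])
hsv=cv2.cvtColor(im,cv2.COLOR_BGR2HSV)
m=((hsv[:,:,2]>190)&(hsv[:,:,1]<40)).astype(np.uint8)
for ct in cv2.findContours(m,0,2)[0]:
    if 300<cv2.contourArea(ct)<3000:
        b=cv2.boxPoints(cv2.minAreaRect(ct)); print(b.mean(0),back(c,b,n,.006).round(3)[:,:2].tolist())
print("stud",back(c,[286.5,184],n,.07))
g=back(c,[[263,157],[318,163],[307,232],[254,223]],n,.05);print(g)
s=ctrl.read_state();print(R.from_quat(s["tcp_rot"]).as_matrix().round(3))
E
```

```text
[107.37804 256.15726] [[0.308, 0.509], [0.493, 0.468], [0.468, 0.382], [0.284, 0.425]]
[366.27905 235.28044] [[0.409, -0.177], [0.533, -0.222], [0.511, -0.286], [0.388, -0.24]]
[186.64961 206.0365 ] [[0.574, 0.304], [0.599, 0.243], [0.478, 0.193], [0.454, 0.252]]
[137.00002 155.50002] [[0.659, 0.44], [0.714, 0.394], [0.665, 0.343], [0.612, 0.389]]
[262.8511  118.81537] [[0.772, 0.141], [0.808, 0.137], [0.784, -0.037], [0.747, -0.032]]
[ 62.28689 103.65575] [[0.858, 0.727], [0.91, 0.694], [0.756, 0.498], [0.706, 0.532]]
[549.5 126. ] [[0.981, -0.735], [0.983, -0.789], [0.589, -0.753], [0.587, -0.701]]
[128.  65.] [[0.98, 0.809], [1.001, 0.078], [0.878, 0.074], [0.857, 0.792]]
stud [[ 0.57714214 -0.01525183  0.07      ]]
[[ 0.65352451  0.047273    0.05      ]
 [ 0.64115052 -0.09729293  0.05      ]
 [ 0.4578983  -0.07057076  0.05      ]
 [ 0.47747334  0.06501373  0.05      ]]
[[-0.962  0.272  0.   ]
 [ 0.272  0.962  0.   ]
 [-0.     0.    -1.   ]]
```

```bash
python3 - <<'E'
import cv2
im=cv2.imread("pics/top0.png")[145:270,240:400]
cv2.imwrite("pics/crop0.png",cv2.resize(im,None,fx=4.8,fy=4.8,interpolation=cv2.INTER_CUBIC))
E
```

```text
(no output)
```

View pics/crop0.png

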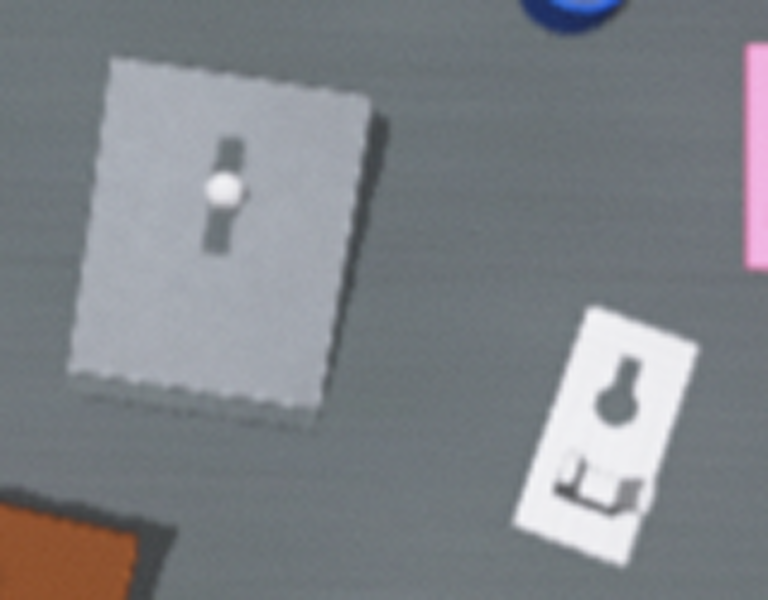

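The crop shows the keyhole cradle at yaw of about -20°, with its block towards the robot. The jig's rail has a yaw of about -9°, and the stud sits slightly uphill of the strip's middle. The tool's y axis is already radial, so I'll swing the arm round in an arc.

```bash
python3 -m pendant '-0.25 -0.012 -0.02 0 0 0.2;-0.25 -0.012 -0.02 0 0 0.2;-0.25 -0.012 -0.02 0 0 0.2;-0.25 -0.012 -0.02 0 0 0.2;-0.25 -0.012 -0.02 0 0 0.2;-0.25 -0.012 -0.02 0 0 0.2;-0.25 -0.012 0 0 0 0.2;-0.25 -0.012 0 0 0 0.2;-0.25 -0.012 0 0 0 0.2;-0.25 -0.012 0 0 0 0.2' 1
python3 - <<'E'
from h import *
y=np.radians(-20); ry=np.array([np.cos(y),np.sin(y),0]); rz=np.array([0,0,-1.])
print(go([.445,-.224,.17],R.from_matrix(np.c_[np.cross(ry,rz),ry,rz])))
print(ctrl.read_state()["qpos"].round(2))
E
```

```text
clock: 2.25
ee_pos: [0.599, 0.1812, 0.2611]
tcp_rot: [0.597, 0.802, 0.0, 0.0]
force: [0.5, -0.2, -0.5]
gripper_width: 0.0855
finger_force: 0.0
(array([-1.375, -1.056,  0.364]), array([ 1.000e-03, -0.000e+00,  1.282e+00]))
[-0.39  0.48  0.09  1.45 -0.05  1.21  0.  ]
```

```bash
python3 -m pendant '-0.196 -0.151 0.052 0 0 0;-0.196 -0.151 0.052 0 0 0;-0.196 -0.151 0.052 0 0 0;-0.196 -0.151 0.052 0 0 0;-0.196 -0.151 0.052 0 0 0;-0.196 -0.151 0.052 0 0 0;-0.196 -0.151 0.052 0 0 0;0 0 0 0 0 0.37;0 0 0 0 0 0.37;0 0 0 0 0 0.37'
python3 -m pendant '0 0 0 0 0 0.17;0 0 0 0 0 0'
python3 - <<'E'
from h import *
s=ctrl.read_state(); im=ctrl.read_camera("wrist")[:,:,::-1]; cv2.imwrite("pics/w1.png",im)
print(s["qpos"].round(2),s["ee_pos"])
# outline predicted from top view
c=cam("wrist",s); y=np.radians(-20); C=np.array([.460,-.231,0]); X=np.array([np.cos(y),np.sin(y),0]); Y=np.array([-X[1],X[0],0])
for a,b in [(65,32),(65,-32),(-65,-32),(-65,32),(17,0)]: print(a,b,proj(c,C+a/1e3*X+b/1e3*Y+[0,0,.006]).round(1))
E
```

```text
clock: 3.5
ee_pos: [0.4466, -0.2178, 0.1713]
tcp_rot: [0.795, 0.607, 0.0, 0.0]
force: [-1.1, 0.4, -0.3]
gripper_width: 0.0852
finger_force: 0.0
clock: 3.75
ee_pos: [0.4468, -0.2173, 0.1713]
tcp_rot: [0.818, 0.576, 0.0, 0.0]
force: [0.1, -0.2, -0.2]
gripper_width: 0.0854
finger_force: 0.0
[ 0.16  0.39  0.34  1.92 -0.17  0.86  0.24] [ 0.44679326 -0.21731977  0.17125072]
65 32 [[360.2 170.9]]
65 -32 [[355.3 226.3]]
-65 -32 [[241.8 225.9]]
-65 32 [[239.3 170.4]]
17 0 [[314.5 199.3]]
```

View pics/w1.png

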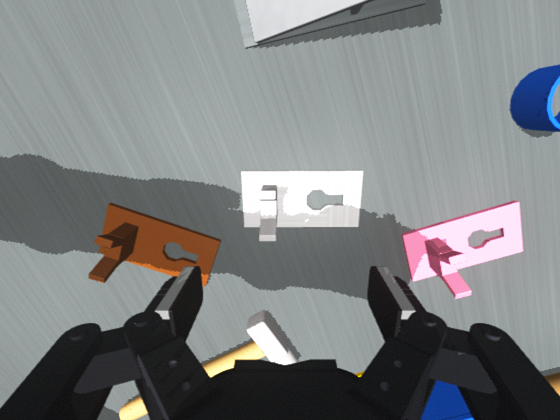

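The wrist view shows the plate corners at about (241,171), (364,171) and (360,227) in col,row, and the keyhole pointing right at about (318,200). I'll refine the pose and compute the grasp move.

```bash
cat > fit.py <<'E'
from h import *
from scipy.optimize import least_squares
def plate(c,im,p0,z=.006):
    """fit plate x,y,yaw on the bench by edge points of the top face (camera c)"""
    g=cv2.GaussianBlur(im.max(2).astype(np.float32),(0,0),.7)
    def pts(p,ab):
        X=np.array([np.cos(p[2]),np.sin(p[2])]); Y=np.array([-X[1],X[0]])
        q=np.array(p[:2])+ab[:,:1]*X+ab[:,1:]*Y; return np.c_[q,np.full(len(q),z)]
    S=[((.065,b),(1,0)) for b in np.linspace(-.026,.026,9)]+[((-.065,b),(-1,0)) for b in np.linspace(-.026,.026,9)]
    S+=[((a,.032),(0,1)) for a in np.linspace(-.06,.06,17)]+[((a,-.032),(0,-1)) for a in np.linspace(-.005,.06,9)]
    ab=np.array([s[0] for s in S]); nn=np.array([s[1] for s in S]); p=np.array(p0)
    for it in range(6):
        ds=np.linspace(-.010,.010,81)/(1 if it<2 else 2); off=[]
        for a,n_ in zip(ab,nn):
            uv=proj(c,pts(p,a+ds[:,None]*n_)).astype(np.float32)
            v=cv2.remap(g,uv[:,:1],uv[:,1:],1).ravel(); d=-np.gradient(v); i=d.argmax(); off.append(ds[i] if d[i]>1 else np.nan)
        off=np.array(off); ok=~np.isnan(off)
        f=lambda e:(e[0]*nn[ok,0]+e[1]*nn[ok,1]+e[2]*(-ab[ok,1]*nn[ok,0]+ab[ok,0]*nn[ok,1])-off[ok])*1e3
        e=least_squares(f,[0,0,0],loss="soft_l1").x
        X=np.array([np.cos(p[2]),np.sin(p[2])]); Y=np.array([-X[1],X[0]]); p[:2]+=e[0]*X+e[1]*Y; p[2]+=e[2]
    return p,np.median(abs(f(e)))
E
python3 - <<'E'
from fit import *
p,r=plate(cam("wrist"),cv2.imread("pics/w1.png"),[.460,-.231,np.radians(-20)]); print("wrist",p,np.degrees(p[2]),r)
q,r=plate(cam("top"),cv2.imread("pics/top0.png"),[.460,-.231,np.radians(-20)]); print("top",q,np.degrees(q[2]),r)
ry=np.array([np.cos(p[2]),np.sin(p[2]),0]); rz=np.array([0,0,-1.])
g=np.array([p[0],p[1],0])-.035*ry
print(g,go(g+[0,0,.0125],R.from_matrix(np.c_[np.cross(ry,rz),ry,rz])))
E
```

```text
wrist [ 0.46223355 -0.2317657  -0.34477401] -19.75409550040304 0.42652976284105926
top [ 0.4606956 -0.2294855 -0.3412242] -19.550706253080133 0.5803717322105316
[ 0.42929324 -0.21993626  0.        ] (array([-0.033, -0.062,  0.635]), array([0.   , 0.   , 0.004]))
```

```bash
python3 -m pendant '-0.033 -0.064 0.1 0 0 0.004;0 0 0.2 0 0 0;0 0 0.2 0 0 0;0 0 0.1 0 0 0;0 0 0.035 0 0 0;0 0 0 0 0 0' 0
python3 -m pendant '0 0 0 0 0 0;0 0 0 0 0 0;0 0 0 0 0 0;0 0 0 0 0 0;0 0 0 0 0 0' -1
```

```text
clock: 4.55
ee_pos: [0.4289, -0.22, 0.0125]
tcp_rot: [0.818, 0.575, 0.0, -0.0]
force: [-0.4, -0.1, 0.5]
gripper_width: 0.0426
finger_force: 0.0
clock: 5.18
ee_pos: [0.4293, -0.22, 0.0136]
tcp_rot: [0.819, 0.574, 0.001, 0.001]
force: [-0.3, 1.1, 6.2]
gripper_width: 0.0148
finger_force: 59.9
```

```bash
python3 -m pendant '0 0 -0.04 0 0 0;0 0 -0.2 0 0 0;0 0 -0.25 0 0 0;0 0 -0.25 0 0 0;0 0 -0.05 0 0 0;0 0 0 0 0 0'
cat >> fit.py <<'E'
def axes(yaw,pitch=np.radians(25)):
    y=np.array([-np.sin(yaw),np.cos(yaw),0]); x=np.array([np.cos(yaw)*np.cos(pitch),np.sin(yaw)*np.cos(pitch),np.sin(pitch)])
    return np.c_[x,y,np.cross(x,y)]   # rail axes in columns
def facefit(c,im,p0,sides="rltb"):
    """fit jig face (x,y,yaw of rail origin, z=.060) by its outline edges"""
    g=cv2.GaussianBlur(im,(0,0),.8).astype(np.float32); S=[]
    if "t" in sides: S+=[((.065,b),(1,0)) for b in np.linspace(-.06,.06,15)]
    if "b" in sides: S+=[((-.110,b),(-1,0)) for b in np.linspace(-.06,.06,15)]
    if "l" in sides: S+=[((a,.07),(0,1)) for a in np.linspace(-.1,.055,19)]
    if "r" in sides: S+=[((a,-.07),(0,-1)) for a in np.linspace(-.1,.055,19)]
    ab=np.array([s[0] for s in S]); nn=np.array([s[1] for s in S]); p=np.array(p0,float)
    for it in range(8):
        A=axes(p[2]); o=np.array([p[0],p[1],.06]); ds=np.linspace(-.012,.012,97)/(1 if it<4 else 2); off=[]
        for a,n_ in zip(ab,nn):
            uv=proj(c,o+(a+ds[:,None]*n_)@A[:,:2].T).astype(np.float32)
            v=cv2.remap(g,uv[:,:1],uv[:,1:],1)[:,0]; d=np.linalg.norm(np.gradient(v,axis=0),axis=1); i=d.argmax(); off.append(ds[i] if d[i]>1 and 0<i<96 else np.nan)
        off=np.array(off); ok=~np.isnan(off)
        f=lambda e:(e[0]*nn[ok,0]+e[1]*nn[ok,1]+e[2]*(-ab[ok,1]*nn[ok,0]+ab[ok,0]*nn[ok,1])-off[ok])*1e3
        e=least_squares(f,[0,0,0],loss="soft_l1").x
        d=A[:,0]*e[0]+A[:,1]*e[1]; p[:2]+=d[:2]/np.array([np.cos(np.radians(25)),1]) if False else d[:2]; p[2]+=e[2]
    return p,np.median(abs(f(e))),ok.sum()
E
python3 - <<'E'
from fit import *
c=cam("top"); im=cv2.imread("pics/top0.png")
p,r,n=facefit(c,im,[.565,-.013,np.radians(-8)]); print(p,np.degrees(p[2]),r,n)
A=axes(p[2]); o=np.r_[p[:2],.06]
st=back(c,[286.5,184],A[:,2],A[:,2]@(o+.0135*A[:,2])); print("stud in rail",((st-o)@A*1e3).round(1))
yaw=p[2]; ry=np.array([np.cos(yaw),np.sin(yaw),0]); rz=np.array([0,0,-1.]); rx=np.cross(ry,rz)
s=ctrl.read_state(); print(s["ee_pos"],s["force"],s["gripper_width"])
print(go(o-.01*ry-.105*rx+[0,0,.13],R.from_matrix(np.c_[rx,ry,rz])))
E
```

```text
clock: 5.92
ee_pos: [0.4287, -0.2194, 0.2103]
tcp_rot: [0.818, 0.575, 0.0, 0.0]
force: [0.8, 0.4, -4.9]
gripper_width: 0.0151
finger_force: 60.2
[ 0.57642141 -0.01447639 -0.13140446] -7.528920687258029 0.9072181712050768 68
stud in rail [[ 5.9 -0.7 13.5]]
[ 0.42865089 -0.21940722  0.21032005] [ 0.7575983   0.41971568 -4.86643194] 0.015123588838183145
(array([0.553, 0.328, 0.082]), array([ 0.002, -0.001, -0.43 ]))
```

```bash
python3 -m pendant '0.185 0.109 0.02 0 0 0;0.185 0.109 0.03 0 0 0;0.183 0.11 0.03 0 0 0;0 0 0 0 0 -0.215;0 0 0 0 0 -0.215;0 0 0 0 0 0;0 0 0 0 0 0'
python3 - <<'E'
from fit import *
s=ctrl.read_state(); im=ctrl.read_camera("wrist")[:,:,::-1].copy(); cv2.imwrite("pics/w2.png",im)
c=cam("wrist",s); np.savez("w2.npz",q=s["tcp_rot"],p=s["ee_pos"])
print(s["qpos"].round(2),s["ee_pos"])
T=R.from_quat(s["tcp_rot"]).as_matrix()
for P in ([0,.052,.0123],[0,.076,.0123]): print("tool",P,proj(c,s["ee_pos"]+T@np.array(P)).round(1))
p,r,n=facefit(c,im,[.576,-.0145,-.1314]); print(p,r,n)
A=axes(p[2]);o=np.r_[p[:2],.06]; print("rail z13 at x=6:",proj(c,o+A@[.006,0,.0135]).round(1),"corners",proj(c,o+np.array([[.065,.07,0],[.065,-.07,0],[-.11,-.07,0],[-.11,.07,0]])@A.T).round().tolist())
E
```

```text
clock: 6.8
ee_pos: [0.5521, -0.1177, 0.1885]
tcp_rot: [0.753, 0.658, -0.001, -0.001]
force: [0.0, -0.1, -4.0]
gripper_width: 0.0155
finger_force: 60.3
[-0.02  0.46  0.28  1.73 -0.15  0.97  0.18] [ 0.55208226 -0.11768511  0.18852643]
tool [0, 0.052, 0.0123] [[369.7 257.1]]
tool [0, 0.076, 0.0123] [[409.7 257.1]]
[ 0.57796506 -0.01628313 -0.13218715] 0.4126202789432062 59
rail z13 at x=6: [[298.1  84.8]] corners [[385.0, -26.0], [367.0, 172.0], [204.0, 160.0], [191.0, 11.0]]
```

View pics/w2.png

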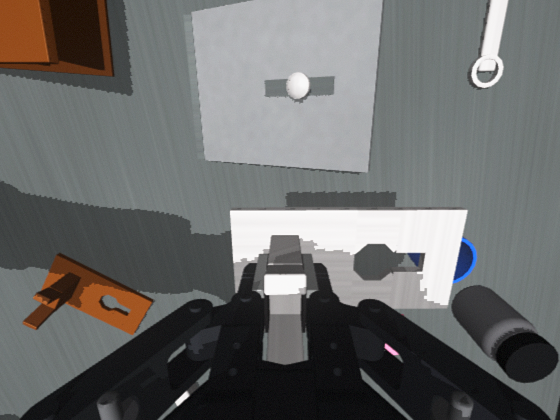

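Wrist view: the rail strip runs from col 265 to 334 at row 87 and the stud head is at about (298,86). The held plate spans about (231,211) to (467,208), with the keyhole octagon at about (376,262). I'll magnify both parts.

```bash
python3 - <<'E'
import cv2,numpy as np
im=cv2.imread("pics/w2.png")
a=cv2.resize(im[200:320,222:478],None,fx=3,fy=3,interpolation=cv2.INTER_CUBIC)
b=cv2.resize(im[65:109,250:346],None,fx=5,fy=5,interpolation=cv2.INTER_CUBIC)
o=np.zeros((580,768,3),np.uint8); o[:360]=a; o[360:580,:480]=b
cv2.imwrite("pics/crop2.png",o)
E
```

```text
(no output)
```

View pics/crop2.png

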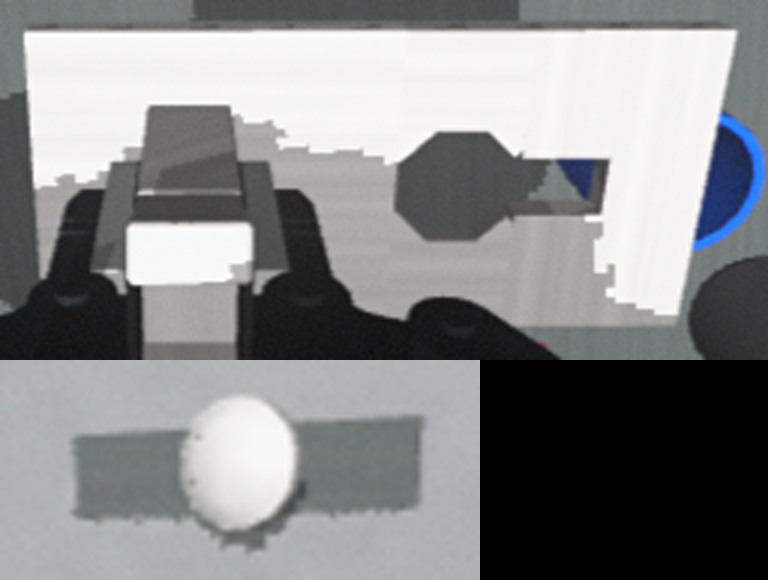

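```bash
cat > pose.py <<'E'
from fit import *
d=np.load("w2.npz"); s=dict(tcp_rot=d["q"],ee_pos=d["p"]); T=R.from_quat(d["q"]).as_matrix()
c=cam("wrist",s); K=c[0]; M=np.array(ctrl.camera_params("wrist")["mount"])
A_=lambda q,k,o:(np.array(q)+.5)/k-.5+np.array(o)
obj=np.array([[-65,32,6],[65,32,6],[65,-32,6],[5,0,6],[17,12,6],[17,-12,6],[46,6.25,6]])/1e3
px=A_([[24,31],[737,31],[679,326],[394,186.5],[464,132],[461,240],[608,158]],3,(222,200))
ok,rv,tv=cv2.solvePnP(obj,px,K,None,flags=cv2.SOLVEPNP_SQPNP); rv,tv=cv2.solvePnPRefineLM(obj,px,K,None,rv,tv)
e=cv2.projectPoints(obj,rv,tv,K,None)[0][:,0]-px
Rc=M[:3,:3]@cv2.Rodrigues(rv)[0]; tc=M[:3,:3]@tv.ravel()+M[:3,3]      # cradle in tool
nom=np.c_[[0,1,0],[1,0,0],[0,0,-1.]]
hole=tc+Rc@[.017,0,0]
p,_,_=facefit(c,cv2.imread("pics/w2.png"),[.576,-.0145,-.1314]); A=axes(p[2]); o=np.r_[p[:2],.06]; n=A[:,2]
strip=back(c,A_([[72,77],[423,56],[418,147],[77,159]],5,(250,65)),n,n@o)
stud=back(c,A_([[239,102]],5,(250,65)),n,n@o+.011)[0]
if __name__=="__main__":
    print("resid px",e.round(1).tolist()); print("cradle in tool mm",(tc*1e3).round(1),"rot err deg (tool axes)",np.degrees(R.from_matrix(Rc@nom.T).as_rotvec()).round(2)); print("hole tool mm",(hole*1e3).round(1),"nominal 0 52 12.3")
    print("strip in rail mm",((strip-o)@A*1e3).round(1).tolist(),"stud",((stud-o)@A*1e3).round(1)); print(o)
E
python3 pose.py
```

```text
resid px [[0.6, 0.3], [-0.1, -0.7], [-0.3, 0.1], [0.8, 0.4], [0.0, -0.5], [-2.7, 0.6], [1.5, -0.2]]
cradle in tool mm [-0.5 36.3 12.7] rot err deg (tool axes) [ 0.02 -0.81 -0.2 ]
hole tool mm [-0.4 53.3 12.7] nominal 0 52 12.3
strip in rail mm [[-33.1, 6.6, -0.0], [32.1, 6.8, 0.0], [32.0, -7.0, 0.0], [-32.5, -7.3, 0.0]] stud [ 4.3  0.1 11. ]
[ 0.57796506 -0.01628313  0.06      ]
```

```bash
cat > tgt.py <<'E'
from pose import *
Rt=A@nom.T                      # tool rotation with cradle square to rail
def target(hx,hy,h): return o+A@np.array([hx,hy,h])-Rt@hole, R.from_matrix(Rt)   # TCP for hole at rail (hx,hy,h)
def where():
    s=ctrl.read_state(); Tn=R.from_quat(s["tcp_rot"]).as_matrix(); h=(s["ee_pos"]+Tn@hole-o)@A
    f=s["force"]@A
    print("t",round(s["clock"],2),"hole in rail mm",(h*1e3).round(2),"force rail",f.round(1),"rot err deg",np.degrees(R.from_matrix(Rt.T@Tn).as_rotvec()).round(2),"w",s["gripper_width"].round(4))
E
python3 - <<'E'
from tgt import *
where(); t,r=target(.0045,0,.040); print(t,go(t,r))
E
```

```text
Traceback (most recent call last):
  File "tgt.py", line 7, in where
    print("t",round(s["clock"],2),"hole in rail mm",(h*1e3).round(2),"force rail",f.round(1),"rot err deg",np.degrees(R.from_matrix(Rt.T@Tn).as_rotvec()).round(2),"w",s["gripper_width"].round(4))
                                                                                                                                                                       ^^^^^^^^^^^^^^^^^^^^^^^^
AttributeError: 'float' object has no attribute 'round'
```

```bash
sed -i 's/s\["gripper_width"\].round(4)/round(s["gripper_width"],4)/' tgt.py
python3 - <<'E'
from tgt import *
where(); t,r=target(.0045,0,.040); print(t,go(t,r))
E
```

```text
t 6.85 hole in rail mm [  86.41 -104.45   87.82] force rail [-1.7  0.2 -2.9] rot err deg [ 2.51e+01 -2.00e-02  1.20e-01] w 0.0146
[ 0.51211081 -0.00710976  0.08718932] (array([ 0.417, -0.218,  0.407]), array([-0.876,  0.001, -0.004]))
```

```bash
python3 -m pendant '0.139 0 0 -0.292 0 0;0.139 0 0 -0.292 0 0;0.139 0 0 -0.292 0 -0.004;0 0 0 0 0 0'
python3 - <<'E'
from tgt import *
where(); t,r=target(.0045,0,.030); print(t,go(t,r))
E
```

```text
clock: 7.35
ee_pos: [0.563, -0.0098, 0.1881]
tcp_rot: [0.732, 0.646, 0.143, 0.161]
force: [-0.6, -1.0, -4.9]
gripper_width: 0.0148
finger_force: 60.5
t 7.35 hole in rail mm [ 93.26   4.51 109.49] force rail [-2.5 -1.1 -4.2] rot err deg [ 0.12  0.27 -0.51] w 0.0148
[ 0.51605154 -0.0074842   0.07847129] (array([-0.014, -0.355,  0.319]), array([-0.004, -0.01 ,  0.018]))
```

```bash
python3 -m pendant '-0.007 -0.178 0.06 -0.004 -0.01 0.018;-0.007 -0.177 0.06 0 0 0;0 0 0.1 0 0 0;0 0 0.07 0 0 0;0 0 0.03 0 0 0;0 0 0 0 0 0;0 0 0 0 0 0'
python3 - <<'E'
from tgt import *
where(); t,r=target(.0045,0,.030); print(go(t,r))
s=ctrl.read_state(); im=ctrl.read_camera("wrist")[:,:,::-1].copy(); cv2.imwrite("pics/w3.png",im); np.savez("w3.npz",q=s["tcp_rot"],p=s["ee_pos"]); print(s["qpos"].round(2))
c3=cam("wrist",s); print("stud head pred",proj(c3,o+A@[.0045,0,.015]),"hole pred",proj(c3,s["ee_pos"]+R.from_quat(s["tcp_rot"]).as_matrix()@hole))
cv2.imwrite("pics/crop3.png",cv2.resize(im[170:330,220:480],None,fx=3,fy=3,interpolation=cv2.INTER_CUBIC))
E
```

```text
clock: 8.22
ee_pos: [0.531, -0.0057, 0.1149]
tcp_rot: [0.739, 0.644, 0.138, 0.146]
force: [0.2, 0.6, -4.5]
gripper_width: 0.015
finger_force: 62.3
t 8.22 hole in rail mm [32.71  3.59 55.15] force rail [-1.8  0.7 -4.1] rot err deg [1.83 0.76 0.41] w 0.015
(array([-0.017, -0.111,  0.111]), array([-0.064, -0.026, -0.014]))
[-0.46  0.42  0.52  2.28 -1.11  0.18  0.92]
stud head pred [[318.93341501 236.53122709]] hole pred [[371.50557291 257.37582268]]
```

View pics/crop3.png

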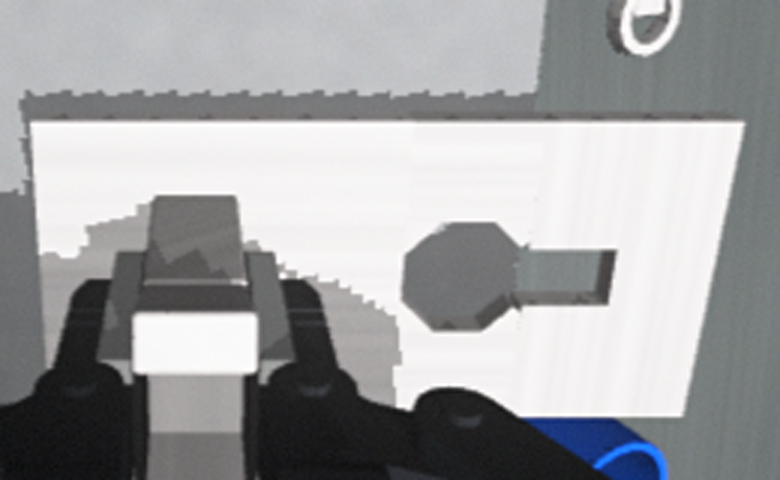

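The crop shows the held plate unchanged, with the octagon at about (373,262), and the stud not yet under it. The arm stopped short because joint 6 is at its lower limit (0.18 against 0.17). I'll fit a quick kinematic model to see which arm postures can reach the goal.

```bash
cat > kin.py <<'E'
import numpy as np
from scipy.spatial.transform import Rotation as R
from scipy.optimize import least_squares
Q=np.array([[-1.18949,.50832,-.23752,1.50114,.12568,1.14892,-.15484],[-.39,.48,.09,1.45,-.05,1.21,0],[.16,.39,.34,1.92,-.17,.86,.24],[-.02,.46,.28,1.73,-.15,.97,.18],[-.46,.42,.52,2.28,-1.11,.18,.92]])
P=np.array([[.17013,.60086,.23044],[.599,.1812,.2611],[.44679,-.21732,.17125],[.55208,-.11769,.18853],[.531,-.0057,.1149]])
O=np.array([[.13748,.9905,-.00089,-.00011],[.597,.802,0,0],[.818,.576,0,0],[.753,.658,-.001,-.001],[.739,.644,.138,.146]])
S=np.array([-1,1,-1,1,-1,1,-1]); W=np.array([1,1,1,1,1,1,1.])
def fk(q,g):
    d1,a,b,L,e1,e2,w,C0=*g[:7],g[7:10]
    z=R.from_euler; r=z('z',-q[0])*z('y',q[1])*z('z',-q[2]); p=np.array([0,0,d1])+r.apply([e1,0,a])
    r=r*z('y',q[3]); p=p+r.apply([e2,0,0]); r=r*z('z',-q[4]); p=p+r.apply([0,0,b]); r=r*z('y',q[5]); p=p+r.apply([w,0,0]); r=r*z('z',-q[6]); p=p+r.apply([0,0,L])
    return p,r*R.from_rotvec(C0)
def res(g):
    out=[]
    for q,p,o in zip(Q,P,O):
        x,r=fk(q,g); out+=list((x-p)*10)+list((R.from_quat(o).inv()*r).as_rotvec())
    return out
best=min((least_squares(res,[.3,.4,.4,.3,0,0,0,0,0,y]) for y in (0.,1.6,-1.6,3.1)),key=lambda s:s.cost)
G=best.x
if __name__=="__main__": print(best.cost,G.round(4)); print(np.array(res(G)).reshape(-1,6).round(3))
E
python3 kin.py
```

```text
0.10856139689331909 [ 3.4800e-01  5.0620e-01  3.9110e-01  3.7510e-01  2.2900e-02  1.2400e-02
 -9.1000e-03  3.3000e-03 -1.0000e-04  1.5712e+00]
[[-0.345  0.053  0.019  0.002 -0.002  0.   ]
 [-0.073  0.23   0.02  -0.002  0.003 -0.001]
 [ 0.08   0.103 -0.031  0.003 -0.001  0.004]
 [ 0.02   0.132 -0.022 -0.003 -0.002  0.003]
 [-0.007 -0.005  0.014  0.     0.001 -0.007]]
```

```bash
sed -i 's/r.apply(\[e1,0,a\])/r.apply([e1,g[10],a])+R.from_euler("z",-q[0]).apply([0,g[12],0])/; s/r.apply(\[w,0,0\])/r.apply([w,g[11],0])/; s/,0,0,y\])/,0,0,y,0,0,0])/' kin.py
cat > ikscan.py <<'E'
from kin import *
from tgt import target,A,o
lo=np.array([-3.08,-.24,-1.43,0,-1.52,.17,-2.89]);hi=np.array([3.08,2.05,1.35,2.5,4.66,1.96,2.89])
rng=np.random.default_rng(0)
def scan(t,r,n=60):
    sols=[]
    for k in range(n):
        q0=np.array([-.3,.4,.3,2.2,0,.5,.5])+rng.normal(0,1,7)*[.8,.4,.8,.2,1.8,.4,1.5]; q0=np.clip(q0,lo+.02,hi-.02)
        f=lambda q:np.r_[(fk(q,G)[0]-t)*10,(r.inv()*fk(q,G)[1]).as_rotvec()]
        s=least_squares(f,q0,bounds=(lo+.01,hi-.01),max_nfev=60)
        if s.cost<1e-7: sols.append(s.x)
    return np.array(sols)
if __name__=="__main__":
    for a in ((.0045,0,.030),(.0045,0,0),(-.0195,0,0)):
        t,r=target(*a); s=scan(t,r); print(a,len(s)); 
        if len(s): print(s[np.argsort(s[:,4])].round(2)[::max(1,len(s)//14)])
E
python3 kin.py; python3 ikscan.py
```

```text
0.0004734132655741184 [ 2.6720e-01  5.7620e-01  3.7530e-01  3.8240e-01  3.0000e-04  3.0000e-03
 -7.6000e-03  3.3000e-03 -1.0000e-04  1.5712e+00 -6.0000e-03 -1.2500e-02
 -7.2000e-03]
[[ 0.007 -0.001 -0.002  0.002 -0.002  0.   ]
 [-0.009  0.019  0.008 -0.002  0.003 -0.001]
 [-0.001 -0.008 -0.004  0.003 -0.001  0.004]
 [-0.    -0.01  -0.007 -0.003 -0.002  0.003]
 [-0.001  0.003  0.005  0.     0.001 -0.007]]
(0.0045, 0, 0.03) 23
[[ 0.48  0.55 -0.78  2.42  1.86  0.51 -2.06]
 [ 0.36  0.51 -0.59  2.42  1.96  0.4  -2.14]
 [ 0.24  0.47 -0.39  2.42  2.1   0.3  -2.27]
 [ 0.18  0.46 -0.3   2.41  2.18  0.27 -2.35]
 [ 0.17  0.46 -0.29  2.41  2.2   0.26 -2.37]
 [ 0.16  0.46 -0.28  2.41  2.21  0.26 -2.38]
 [ 0.16  0.46 -0.28  2.41  2.21  0.26 -2.38]
 [ 0.13  0.46 -0.23  2.41  2.27  0.24 -2.43]
 [ 0.13  0.46 -0.23  2.41  2.27  0.24 -2.43]
 [ 0.13  0.46 -0.23  2.41  2.27  0.24 -2.43]
 [ 0.12  0.46 -0.23  2.41  2.28  0.23 -2.44]
 [ 0.11  0.46 -0.21  2.41  2.29  0.23 -2.46]
 [ 0.11  0.46 -0.21  2.41  2.3   0.23 -2.46]
 [ 0.1   0.46 -0.2   2.41  2.31  0.22 -2.48]
 [ 0.1   0.46 -0.19  2.41  2.33  0.22 -2.
[... 1548 characters left out ...]
 2.46  2.53  0.36 -2.7 ]
 [ 0.12  0.55 -0.23  2.46  2.54  0.35 -2.71]
 [ 0.12  0.55 -0.23  2.46  2.54  0.35 -2.72]
 [ 0.08  0.55 -0.17  2.46  2.62  0.33 -2.79]
 [ 0.04  0.54 -0.11  2.46  2.71  0.32 -2.88]
 [-0.17  0.54  0.18  2.44  3.23  0.27  2.88]
 [-0.17  0.54  0.19  2.44  3.24  0.27  2.87]
 [-0.18  0.54  0.19  2.44  3.26  0.27  2.85]
 [-0.18  0.54  0.2   2.44  3.26  0.27  2.85]
 [-0.2   0.55  0.22  2.44  3.31  0.27  2.8 ]
 [-0.24  0.55  0.28  2.44  3.42  0.27  2.69]
 [-0.26  0.55  0.31  2.43  3.49  0.28  2.62]
 [-0.29  0.56  0.35  2.43  3.55  0.28  2.55]
 [-0.33  0.57  0.41  2.43  3.67  0.3   2.44]
 [-0.33  0.57  0.41  2.43  3.67  0.3   2.44]
 [-0.44  0.6   0.57  2.43  3.9   0.35  2.2 ]]
```

```bash
cat > sim.py <<'E'
from kin import *
from tgt import target,A,o,Rt
from bench import ctrl
lo=np.array([-3.08,-.24,-1.43,0,-1.52,.17,-2.89]);hi=np.array([3.08,2.05,1.35,2.5,4.66,1.96,2.89])
def step(q,t,r):
    f=lambda x:np.r_[(fk(x,G)[0]-t)*100,(r.inv()*fk(x,G)[1]).as_rotvec()*30,.02*(x-q)]
    s=least_squares(f,np.clip(q,lo+.006,hi-.006),bounds=(lo+.005,hi-.005)); return s.x,np.abs(f(s.x)[:3]).max()*10,np.degrees(np.abs(f(s.x)[3:6]).max()/30)
def pose(a,b,c=0): # a tilt deg forward, b roll about tool y, applied in tool
    return R.from_matrix(Rt)*R.from_euler('x',25-a,degrees=True)*R.from_euler('z',c,degrees=True)*R.from_euler('y',b,degrees=True)
def run(q,wps,n=10,show=True):
    p0,r0=fk(q,G)
    for (p1,r1) in wps:
        p1=np.array(p1); dr=(r0.inv()*r1).as_rotvec()
        for k in range(1,n+1): q,e,er=step(q,p0+(p1-p0)*k/n,r0*R.from_rotvec(dr*k/n))
        if show: print(q.round(2),"err mm %.1f deg %.1f"%(e,er))
        p0,r0=p1,r1
    return q
E
python3 - <<'E'
from sim import *
q=ctrl.read_state()["qpos"]; print(fk(q,G)[0],ctrl.read_state()["ee_pos"])
t1,r1=target(.0045,0,.03);t2,_=target(.0045,0,0);t3,_=target(-.0195,0,0)
H=[.56,-.01,.2]
for b in (30,-30):
    print("roll",b); run(q,[(H,pose(0,0)),(H,pose(0,b)),(H,pose(25,b)),(t1+[0,0,.05],pose(25,b)),(t1+[0,0,.05],r1),(t1,r1),(t2,r1),(t3,r1)])
E
```

```text
[ 0.52856067 -0.00766477  0.11486625] [ 0.5310412  -0.00563366  0.11501777]
roll 30
[-0.6   0.59  0.95  1.72 -0.53  1.12  0.38] err mm 0.0 deg 0.0
[-0.12  0.59  0.71  1.74 -0.88  1.33  0.81] err mm 0.0 deg 0.0
[-0.09  0.43  0.66  2.11 -1.24  0.98  1.4 ] err mm 0.0 deg 0.0
[-0.    0.53  0.62  2.28 -1.44  0.96  1.74] err mm 0.0 deg 0.0
[-0.66  0.43  0.79  2.32 -1.36  0.25  1.17] err mm 0.0 deg 0.0
[-0.47  0.48  0.54  2.31 -1.52  0.18  1.32] err mm 7.0 deg 2.6
[-0.42  0.54  0.49  2.27 -1.51  0.18  1.31] err mm 10.3 deg 4.2
[-0.44  0.54  0.5   2.3  -1.51  0.18  1.3 ] err mm 14.2 deg 5.6
roll -30
[-0.6   0.59  0.95  1.72 -0.53  1.12  0.38] err mm 0.0 deg 0.0
[-0.94  0.84  1.17  1.65 -0.26  1.12  0.07] err mm 0.0 deg 0.0
[-1.2   0.84  1.34  2.01 -0.37  0.58 -0.07] err mm 0.0 deg 0.0
[-1.21  0.88  1.23  2.18 -0.47  0.39 -0.08] err mm 0.0 deg 0.0
[-0.57  0.4   0.65  2.32 -1.28  0.18  1.08] err mm 0.0 deg 0.0
[-0.47  0.48  0.54  2.31 -1.52  0.18  1.32] err mm 7.0 deg 2.6
[-0.42  0.54  0.49  2.27 -1.51  0.18  1.31] err mm 10.3 deg 4.2
[-0.44  0.54  0.5   2.3  -1.51  0.18  1.3 ] err mm 14.2 deg 5.6
```

```bash
cat > s2.py <<'E'
from sim import *
# validation: D -> after tilt -> current
q=np.array([-.02,.46,.28,1.73,-.15,.97,.18])
s=ctrl.read_state(); print("real",s["qpos"].round(2)); run(q,[([.563,-.0098,.1881],pose(25,0)),(s["ee_pos"],R.from_quat(s["tcp_rot"]))])
q=s["qpos"]; t1,r1=target(.0045,0,.03);t2,_=target(.0045,0,0);t3,_=target(-.0195,0,0)
H0=[.56,-.01,.22]
import itertools
for y,b,c in itertools.product((-.25,0,.25),(-30,-50,-70,70,50),(0,40,-40)):
    H=[.55,y,.26]; w=[(H0,pose(0,0)),(H,pose(0,0,c)),(H,pose(0,b,c)),(H,pose(25,b,c)),(H,pose(25,b)),(t1+[0,0,.06],pose(25,b)),(t1+[0,0,.06],r1),(t1,r1)]
    qq=run(q,w,6,False); _,e,er=step(qq,t1,r1)
    if e<2: print(y,b,c,qq.round(2),round(e,1))
E
time python3 s2.py
```

```text
real [-0.46  0.42  0.52  2.28 -1.11  0.18  0.92]
[-0.37  0.29  0.36  2.17 -0.1   0.26 -0.09] err mm 0.0 deg 0.0
[-0.46  0.42  0.52  2.28 -1.11  0.18  0.91] err mm 0.0 deg 0.0
-0.25 -50 -40 [ 0.31  0.49 -0.5   2.42  2.02  0.36 -2.2 ] 0.0
-0.25 -70 -40 [ 0.31  0.49 -0.5   2.42  2.02  0.36 -2.2 ] 0.0
0 -30 -40 [ 0.31  0.49 -0.5   2.42  2.02  0.36 -2.2 ] 0.0
0 -50 -40 [ 0.31  0.49 -0.5   2.42  2.02  0.36 -2.2 ] 0.0
0 -70 -40 [ 0.31  0.49 -0.5   2.42  2.02  0.36 -2.2 ] 0.0
0.25 -50 40 [ 0.31  0.49 -0.5   2.42  2.02  0.36 -2.2 ] 0.0
real	2m49.011s
user	2m47.120s
sys	0m0.124s
```

```bash
sed -i 's/^def run.*/&\n    qs=q.copy()/; s/^\(        for k in range.*\)q,e,er=step(\(.*\))$/\1qo=q; q,e,er=step(\2); J=max(J,abs(q-qo).max()) if k>1 else abs(q-qo).max()/; s/err mm %.1f deg %.1f"%(e,er)/err mm %.1f deg %.1f jump %.2f"%(e,er,J)/; s/^    p0,r0=fk(q,G)/    J=0; p0,r0=fk(q,G)/' sim.py
cat > s3.py <<'E'
from sim import *
q=ctrl.read_state()["qpos"]; t1,r1=target(.0045,0,.03);t2,_=target(.0045,0,0);t3,_=target(-.0195,0,0)
for y,b,c in ((0,-50,-40),(0,-30,-40)):
    H=[.55,y,.26]; print(y,b,c)
    run(q,[([.56,-.01,.22],pose(0,0)),(H,pose(0,0,c)),(H,pose(0,b,c)),(H,pose(25,b,c)),(H,pose(25,b)),(t1+[0,0,.06],pose(25,b)),(t1+[0,0,.06],r1),(t1,r1),(t2,r1),(t3,r1)],12)
E
python3 s3.py
```

```text
0 -50 -40
[-0.61  0.57  0.97  1.69 -0.51  1.16  0.36] err mm 0.0 deg 0.0 jump 0.16
[-0.56  0.46  0.81  1.65 -0.35  1.19  0.89] err mm 0.0 deg 0.0 jump 0.04
[-1.37  0.78  1.34  2.08  0.11  0.5   0.22] err mm 0.0 deg 0.0 jump 0.09
[-1.45  0.94  1.34  2.35  1.5   0.21 -1.54] err mm 0.0 deg 0.0 jump 0.22
[-1.11  0.72  0.88  1.84  0.49  1.   -0.99] err mm 0.0 deg 0.0 jump 0.23
[-1.11  0.88  0.84  2.02  0.46  0.74 -1.15] err mm 0.0 deg 0.0 jump 0.02
[ 0.13  0.32 -0.25  2.36  1.34  0.18 -1.53] err mm 0.0 deg 0.0 jump 0.32
[ 0.3   0.49 -0.49  2.42  2.03  0.35 -2.2 ] err mm 0.0 deg 0.0 jump 0.10
[ 0.33  0.58 -0.53  2.41  2.12  0.43 -2.28] err mm 0.0 deg 0.0 jump 0.01
[ 0.35  0.61 -0.59  2.47  2.18  0.51 -2.37] err mm 0.0 deg 0.0 jump 0.01
0 -30 -40
[-0.61  0.57  0.97  1.69 -0.51  1.16  0.36] err mm 0.0 deg 0.0 jump 0.16
[-0.56  0.46  0.81  1.65 -0.35  1.19  0.89] err mm 0.0 deg 0.0 jump 0.04
[-1.14  0.51  1.15  1.93 -0.    0.74  0.46] err mm 0.0 deg 0.0 jump 0.05
[-1.38  0.55  1.28  2.32  1.06  0.18 -0.84] err mm 0.0 deg 0.0 jump 0.48
[-1.11  0.48  0.92  1.97  0.41  0.75 -0.81] err mm 0.0 deg 0.0 jump 0.08
[-1.08  0.67  0.91  2.2   0.39  0.39 -0.94] err mm 0.0 deg 0.0 jump 0.03
[ 0.13  0.32 -0.25  2.36  1.34  0.18 -1.53] err mm 0.0 deg 0.0 jump 0.28
[ 0.3   0.49 -0.49  2.42  2.03  0.35 -2.2 ] err mm 0.0 deg 0.0 jump 0.10
[ 0.33  0.58 -0.53  2.41  2.12  0.43 -2.28] err mm 0.0 deg 0.0 jump 0.01
[ 0.35  0.61 -0.59  2.47  2.18  0.51 -2.37] err mm 0.0 deg 0.0 jump 0.01
```

```bash
cat > s4.py <<'E'
from sim import *
s=ctrl.read_state(); q=s["qpos"]; p0,r0=s["ee_pos"],R.from_quat(s["tcp_rot"]); t1,r1=target(.0045,0,.03)
H=np.array([.55,0,.26]);U=t1+[0,0,.06]
for p,r in [([.56,-.01,.22],pose(0,0)),(H,pose(0,0,-40)),(H,pose(0,-50,-40)),(H,pose(25,-50,-40)),(H,pose(25,-50)),(U,pose(25,-50)),(U,r1),(t1,r1)]:
    q=run(q,[(p0,r0),(p,r0),(p,r)],12); p=np.array(p)
    print("  shift",(r0.inv().apply(p-p0)/.25).round(3),"turn",((r0.inv()*r).as_rotvec()/.5).round(3),"norm deg",np.degrees((r0.inv()*r).magnitude()).round(1)); p0,r0=p,r
E
python3 s4.py
```

```text
[-0.46  0.42  0.52  2.28 -1.11  0.18  0.92] err mm 0.0 deg 0.0 jump 0.00
[-0.83  0.37  1.03  2.09 -0.67  0.53  0.5 ] err mm 0.0 deg 0.0 jump 0.07
[-0.63  0.58  1.    1.69 -0.53  1.17  0.38] err mm 0.0 deg 0.0 jump 0.06
  shift [ 0.004  0.273 -0.34 ] turn [ 0.809 -0.029 -0.007] norm deg 23.2
[-0.63  0.58  1.    1.69 -0.53  1.17  0.38] err mm 0.0 deg 0.0 jump 0.00
[-0.68  0.53  1.03  1.65 -0.48  1.24  0.33] err mm 0.0 deg 0.0 jump 0.01
[-0.58  0.47  0.83  1.65 -0.37  1.19  0.91] err mm 0.0 deg 0.0 jump 0.05
  shift [ 0.034 -0.045 -0.16 ] turn [-0.     0.    -1.396] norm deg 40.0
[-0.58  0.47  0.83  1.65 -0.37  1.19  0.91] err mm 0.0 deg 0.0 jump 0.00
[-0.58  0.47  0.83  1.65 -0.37  1.19  0.91] err mm 0.0 deg 0.0 jump 0.00
[-1.37  0.78  1.34  2.08  0.11  0.5   0.22] err mm 0.0 deg 0.0 jump 0.11
  shift [0. 0. 0.] turn [ 0.    -1.745 -0.   ] norm deg 50.0
[-1.37  0.78  1.34  2.08  0.11  0.5   0.22] err mm 0.0 deg 0.0 jump 0.00
[-1.37  0.78  1.34  2.08  0.11  0.5   0.22] err mm 0.0 deg 0.0 jump 0.00
[-1.45  0.94  1.34  2.35  1.5   0.21 -1.54] err mm 0.0 deg 0.0 jump 0.22
  shift [0. 0. 0.
[... 458 characters left out ...]
ump 0.02
[-1.11  0.88  0.84  2.02  0.46  0.74 -1.15] err mm 0.0 deg 0.0 jump 0.00
  shift [ 0.265 -0.324  0.284] turn [0. 0. 0.] norm deg 0.0
[-1.11  0.88  0.84  2.02  0.46  0.74 -1.15] err mm 0.0 deg 0.0 jump 0.00
[-1.11  0.88  0.84  2.02  0.46  0.74 -1.15] err mm 0.0 deg 0.0 jump 0.00
[ 0.13  0.32 -0.25  2.36  1.34  0.18 -1.53] err mm 0.0 deg 0.0 jump 0.32
  shift [0. 0. 0.] turn [ 0.     1.745 -0.   ] norm deg 50.0
[ 0.13  0.32 -0.25  2.36  1.34  0.18 -1.53] err mm 0.0 deg 0.0 jump 0.00
[ 0.3   0.49 -0.49  2.42  2.03  0.35 -2.2 ] err mm 0.0 deg 0.0 jump 0.10
[ 0.3   0.49 -0.49  2.42  2.03  0.35 -2.2 ] err mm 0.0 deg 0.0 jump 0.00
  shift [ 0.    -0.101  0.218] turn [0. 0. 0.] norm deg 0.0
```

```bash
python3 -m pendant '0 0.136 -0.17 0 0 0;0 0.136 -0.17 0 0 0;0 0 0 0.2 -0.007 0;0 0 0 0.2 -0.007 0;0 0 0 0.2 -0.007 0;0 0 0 0.2 -0.007 0;0.034 -0.045 -0.16 0 0 0;0 0 0 0 0 0'
python3 -m pendant '0 0 0 0 0 -0.28;0 0 0 0 0 -0.28;0 0 0 0 0 -0.28;0 0 0 0 0 -0.28;0 0 0 0 0 -0.28;0 0 0 0 0 0'
sed -i 's/^for p,r in .*/W=[(H,pose(0,0,-40)),(H,pose(0,-50,-40)),(H,pose(25,-50,-40)),(H,pose(25,-50)),(U,pose(25,-50)),(U,r1),(t1,r1)]\nimport sys\nprint("real",q.round(2))\nfor p,r in W[int(sys.argv[1]):]:/' s4.py; python3 s4.py 1
```

```text
clock: 9.28
ee_pos: [0.549, 0.0002, 0.2476]
tcp_rot: [0.753, 0.658, 0.005, 0.003]
force: [0.1, 0.2, -5.4]
gripper_width: 0.0148
finger_force: 62.5
clock: 10.02
ee_pos: [0.5476, 0.0008, 0.2451]
tcp_rot: [0.482, 0.876, 0.004, 0.002]
force: [-1.0, 0.2, -4.4]
gripper_width: 0.0146
finger_force: 62.4
real [-0.6   0.48  0.87  1.7  -0.41  1.14  0.95]
[-0.6   0.48  0.87  1.69 -0.41  1.15  0.94] err mm 0.0 deg 0.0 jump 0.00
[-0.6   0.47  0.87  1.66 -0.39  1.19  0.93] err mm 0.0 deg 0.0 jump 0.00
[-1.37  0.78  1.34  2.08  0.11  0.5   0.22] err mm 0.0 deg 0.0 jump 0.11
  shift [-0.008  0.007 -0.06 ] turn [ 0.017 -1.745 -0.007] norm deg 50.0
[-1.37  0.78  1.34  2.08  0.11  0.5   0.22] err mm 0.0 deg 0.0 jump 0.00
[-1.37  0.78  1.34  2.08  0.11  0.5   0.22] err mm 0.0 deg 0.0 jump 0.00
[-1.45  0.94  1.34  2.36  1.5   0.21 -1.55] err mm 0.0 deg 0.0 jump 0.22
  shift [0. 0. 0.] turn [-0.43  -0.561  0.512] norm deg 25.0
[-1.45  0.94  1.34  2.36  1.5   0.21 -1.55] err mm 0.0 deg 0.0 jump 0.00
[-1.45  0.94  1.34  2.36  1.5   0.21 -1.55] err mm 0.0 deg 0.0 jump 0.00
[-1.11  0.72  0.88  1.84  0.49  1.  
[... 232 characters left out ...]
0 jump 0.02
[-1.11  0.88  0.84  2.02  0.47  0.74 -1.15] err mm 0.0 deg 0.0 jump 0.00
  shift [ 0.265 -0.324  0.285] turn [0. 0. 0.] norm deg 0.0
[-1.11  0.88  0.84  2.02  0.47  0.74 -1.15] err mm 0.0 deg 0.0 jump 0.00
[-1.11  0.88  0.84  2.02  0.47  0.74 -1.15] err mm 0.0 deg 0.0 jump 0.00
[ 0.13  0.32 -0.25  2.36  1.35  0.18 -1.53] err mm 0.0 deg 0.0 jump 0.32
  shift [0. 0. 0.] turn [0.    1.745 0.   ] norm deg 50.0
[ 0.13  0.32 -0.25  2.36  1.35  0.18 -1.53] err mm 0.0 deg 0.0 jump 0.00
[ 0.3   0.49 -0.49  2.42  2.03  0.35 -2.2 ] err mm 0.0 deg 0.0 jump 0.10
[ 0.3   0.49 -0.49  2.42  2.03  0.35 -2.2 ] err mm 0.0 deg 0.0 jump 0.00
  shift [ 0.    -0.101  0.218] turn [0. 0. 0.] norm deg 0.0
```

```bash
python3 -m pendant '0 0 -0.06 0 0 0;0 0 0 0 -0.2 0;0 0 0 0 -0.2 0;0 0 0 0 -0.2 0;0 0 0 0 -0.2 0;0 0 0 0 -0.2 0;0 0 0 0 -0.2 0;0 0 0 0 -0.2 0;0 0 0 0 -0.2 0;0 0 0 0 -0.145 0'
python3 -m pendant '0 0 0 0 0 0;0 0 0 0 0 0'; python3 s4.py 2 | head -5
```

```text
clock: 11.28
ee_pos: [0.5482, 0.0024, 0.2607]
tcp_rot: [0.438, 0.793, -0.199, 0.374]
force: [0.5, -1.3, -4.7]
gripper_width: 0.0147
finger_force: 62.6
clock: 11.52
ee_pos: [0.5483, 0.001, 0.261]
tcp_rot: [0.439, 0.793, -0.199, 0.372]
force: [0.2, -0.9, -4.3]
gripper_width: 0.015
finger_force: 62.6
real [-1.35  0.75  1.33  2.07  0.17  0.5   0.19]
[-1.38  0.77  1.33  2.09  0.16  0.49  0.17] err mm 0.0 deg 0.0 jump 0.00
[-1.37  0.77  1.33  2.09  0.16  0.49  0.17] err mm 0.0 deg 0.0 jump 0.00
[-1.45  0.94  1.34  2.36  1.51  0.21 -1.56] err mm 0.0 deg 0.0 jump 0.22
  shift [-0.001  0.004  0.008] turn [-0.419 -0.562  0.493] norm deg 24.5
```

```bash
python3 -m pendant '0 0 0 -0.042 -0.056 0.049;0 0 0 -0.042 -0.056 0.049;0 0 0 -0.042 -0.056 0.049;0 0 0 -0.042 -0.056 0.049;0 0 0 -0.042 -0.056 0.049;0 0 0 -0.042 -0.056 0.049;0 0 0 -0.042 -0.056 0.049;0 0 0 -0.042 -0.056 0.049;0 0 0 -0.042 -0.056 0.049;0 0 0 -0.042 -0.056 0.049'
python3 -m pendant '0 0 0 0 0 0;0 0 0 0 0 0'; python3 s4.py 3 | head -9
```

```text
clock: 12.78
ee_pos: [0.549, 0.001, 0.2609]
tcp_rot: [0.459, 0.691, -0.126, 0.544]
force: [-0.6, -0.3, -3.8]
gripper_width: 0.0146
finger_force: 62.8
clock: 13.02
ee_pos: [0.5485, 0.0008, 0.2609]
tcp_rot: [0.458, 0.691, -0.128, 0.544]
force: [0.4, 0.1, -4.1]
gripper_width: 0.0151
finger_force: 62.8
real [-1.43  0.94  1.35  2.31  1.37  0.2  -1.41]
[-1.46  0.94  1.34  2.36  1.5   0.21 -1.54] err mm 0.0 deg 0.0 jump 0.01
[-1.45  0.94  1.34  2.36  1.52  0.21 -1.56] err mm 0.0 deg 0.0 jump 0.00
[-1.11  0.71  0.87  1.84  0.49  1.   -0.99] err mm 0.0 deg 0.0 jump 0.24
  shift [0.001 0.002 0.007] turn [ 1.071 -0.002  0.905] norm deg 40.2
[-1.11  0.71  0.87  1.84  0.49  1.   -0.99] err mm 0.0 deg 0.0 jump 0.00
[-1.11  0.88  0.83  2.02  0.47  0.74 -1.15] err mm 0.0 deg 0.0 jump 0.02
[-1.11  0.88  0.83  2.02  0.47  0.74 -1.15] err mm 0.0 deg 0.0 jump 0.00
  shift [ 0.262 -0.324  0.282] turn [0. 0. 0.] norm deg 0.0
```

```bash
python3 -m pendant '0 0 0 0.107 0 0.09;0 0 0 0.107 0 0.09;0 0 0 0.107 0 0.09;0 0 0 0.107 0 0.09;0 0 0 0.107 0 0.09;0 0 0 0.107 0 0.09;0 0 0 0.107 0 0.09;0 0 0 0.107 0 0.09;0 0 0 0.107 0 0.09;0 0 0 0.107 0 0.09'
python3 -m pendant '0.087 -0.108 0.094 0 0 0;0.087 -0.108 0.094 0 0 0;0.087 -0.108 0.094 0 0 0;0 0 0 0 0 0;0 0 0 0 0 0'; python3 s4.py 5
```

```text
clock: 14.28
ee_pos: [0.5474, 0.0014, 0.26]
tcp_rot: [0.727, 0.515, -0.182, 0.417]
force: [-0.2, 0.2, -4.1]
gripper_width: 0.0148
finger_force: 62.6
clock: 14.9
ee_pos: [0.5145, -0.0068, 0.1414]
tcp_rot: [0.725, 0.515, -0.181, 0.42]
force: [0.2, -0.6, -4.1]
gripper_width: 0.015
finger_force: 62.7
real [-1.12  0.88  0.89  2.01  0.44  0.73 -1.08]
[-1.14  0.9   0.88  2.02  0.42  0.73 -1.1 ] err mm 0.0 deg 0.0 jump 0.00
[-1.14  0.9   0.88  2.02  0.42  0.72 -1.1 ] err mm 0.0 deg 0.0 jump 0.00
[ 0.13  0.32 -0.25  2.36  1.34  0.18 -1.53] err mm 0.0 deg 0.0 jump 0.32
  shift [0.009 0.001 0.01 ] turn [0.003 1.743 0.007] norm deg 49.9
[ 0.13  0.32 -0.25  2.36  1.34  0.18 -1.53] err mm 0.0 deg 0.0 jump 0.00
[ 0.3   0.49 -0.49  2.42  2.03  0.35 -2.2 ] err mm 0.0 deg 0.0 jump 0.10
[ 0.3   0.49 -0.49  2.42  2.03  0.35 -2.2 ] err mm 0.0 deg 0.0 jump 0.00
  shift [ 0.    -0.101  0.218] turn [0. 0. 0.] norm deg 0.0
```

```bash
python3 -m pendant '0 0 0 0 0.12 0;0 0 0 0 0.12 0;0 0 0 0 0.12 0;0 0 0 0 0.12 0;0 0 0 0 0.12 0;0 0 0 0 0.12 0;0 0 0 0 0.12 0;0 0 0 0 0.12 0;0 0 0 0 0.1 0;0 0 0 0 0.1 0'
python3 s4.py 5|head -5; python3 -m pendant '0 0 0 0 0.08 0;0 0 0 0 0.08 0;0 0 0 0 0.08 0;0 0 0 0 0.08 0;0 0 0 0 0.08 0;0 0 0 0 0.08 0;0 0 0 0 0.06 0;0 0 0 0 0.05 0;0 0 0 0 0 0;0 0 0 0 0 0'; python3 s4.py 5
```

```text
clock: 16.15
ee_pos: [0.5142, -0.0084, 0.1422]
tcp_rot: [0.747, 0.613, 0.035, 0.255]
force: [0.4, -0.1, -4.3]
gripper_width: 0.015
finger_force: 62.5
real [-0.87  0.46  0.74  2.26  0.48  0.26 -0.88]
[-0.9   0.47  0.78  2.3   0.5   0.21 -0.9 ] err mm 0.0 deg 0.0 jump 0.00
[-0.9   0.49  0.77  2.3   0.49  0.2  -0.9 ] err mm 0.0 deg 0.0 jump 0.00
[ 0.13  0.32 -0.25  2.36  1.34  0.18 -1.53] err mm 0.0 deg 0.0 jump 0.14
  shift [ 0.01  -0.     0.014] turn [0.004 0.584 0.004] norm deg 16.7
clock: 17.4
ee_pos: [0.5139, -0.0083, 0.1408]
tcp_rot: [0.734, 0.644, 0.142, 0.164]
force: [-0.4, 0.2, -4.5]
gripper_width: 0.0149
finger_force: 62.4
real [ 0.    0.3  -0.13  2.31  0.95  0.18 -1.16]
[ 0.13  0.31 -0.25  2.36  1.32  0.18 -1.5 ] err mm 0.0 deg 0.0 jump 0.03
[ 0.13  0.32 -0.25  2.36  1.35  0.18 -1.53] err mm 0.0 deg 0.0 jump 0.00
[ 0.13  0.32 -0.25  2.36  1.34  0.18 -1.53] err mm 0.0 deg 0.0 jump 0.00
  shift [0.005 0.003 0.012] turn [0.002 0.    0.007] norm deg 0.2
[ 0.13  0.32 -0.25  2.36  1.34  0.18 -1.53] err mm 0.0 deg 0.0 jump 0.00
[ 0.3   0.49 -0.49  2.42  2.03  0.35 -2.2 ] err mm 0.0 deg 0.0 jump 0.10
[ 0.3   0.49 -0.49  2.42  2.03  0.35 -2.2 ] err mm 0.0 deg 0.0 jump 0.00
  shift [ 0.    -0.101  0.218] turn [0. 0. 0.] norm deg 0.0
```

Worked: joint 5 is now on the good side. Next I lower slowly to 30 mm above the face, then look through the keyhole.

```bash
python3 -m pendant '0.001 -0.012 0.03 0 0 0.001;0.001 -0.012 0.03 0 0 0.001;0.001 -0.012 0.03 0 0 0.001;0.001 -0.012 0.03 0 0 0.001;0.001 -0.012 0.03 0 0 0.001;0 -0.012 0.03 0 0 0.001;0 -0.012 0.025 0 0 0.001;0 -0.014 0.025 0 0 0;0 0 0 0 0 0;0 0 0 0 0 0'
python3 - <<'E'
from tgt import *
where(); t,r=target(.0045,0,.030); print(go(t,r))
s=ctrl.read_state(); im=ctrl.read_camera("wrist")[:,:,::-1].copy(); cv2.imwrite("pics/w4.png",im); np.savez("w4.npz",q=s["tcp_rot"],p=s["ee_pos"]); print(s["qpos"].round(2))
c3=cam("wrist",s); h3=s["ee_pos"]+R.from_quat(s["tcp_rot"]).as_matrix()@hole; print("stud head pred",proj(c3,o+A@[.0045,0,.012]),"hole pred",proj(c3,h3))
cv2.imwrite("pics/crop4.png",cv2.resize(im[190:330,220:480],None,fx=3,fy=3,interpolation=cv2.INTER_CUBIC))
E
```

```text
clock: 18.65
ee_pos: [0.5159, -0.0055, 0.0776]
tcp_rot: [0.735, 0.643, 0.143, 0.162]
force: [-0.2, -0.6, -3.5]
gripper_width: 0.015
finger_force: 62.4
t 18.65 hole in rail mm [ 3.69  1.89 29.38] force rail [-1.6 -0.6 -3.1] rot err deg [ 0.04  0.1  -0.04] w 0.015
(array([-0.007,  0.003, -0.002]), array([-0.001, -0.003,  0.002]))
[ 0.15  0.45 -0.36  2.38  1.92  0.29 -2.15]
stud head pred [[365.00393154 247.57659592]] hole pred [[371.50559424 257.37651434]]
```

View pics/crop4.png

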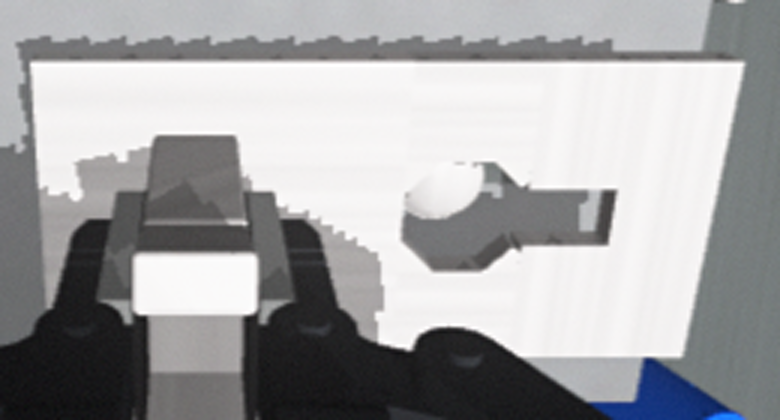

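Through the octagon I see the stud's head: lower edge at about crop y=220 and right edge at about x=483. It sits slightly downhill and towards +y of the hole centre. I'll compare that with the prediction.

```bash
cat > s5.py <<'E'
from tgt import *
d4=np.load("w4.npz"); c4=cam("wrist",dict(tcp_rot=d4["q"],ee_pos=d4["p"])); im=cv2.imread("pics/w4.png")
th=np.linspace(0,2*np.pi,120)
def outline(x,y):
    P=np.concatenate([np.c_[x+r*np.cos(th),y+r*np.sin(th),np.full(120,z)] for r,z in((.01,.008),(.01,.012),(.0065,.015))])
    return cv2.convexHull(proj(c4,o+P@A.T).astype(np.float32))[:,0]
for x,y in((.0045,0),(.0025,0),(.0045,.002),(.0045,-.002)):
    u=(outline(x,y)-[220,190]+.5)*3-.5; print(x,y,"right %.0f bottom %.0f left %.0f top %.0f"%(u[:,0].max(),u[:,1].max(),u[:,0].min(),u[:,1].min()))
m=(im.min(2)>215).astype(np.uint8); m[:244]=0;m[:,:350]=0;m[280:]=0;m[:,382:]=0
print("\n".join("".join(" .:-=+*#%@"[min(9,int(v)//26)] for v in r) for r in im[242:268,350:386].min(2)))
E
python3 s5.py
```

```text
0.0045 0 right 482 bottom 214 left 387 top 124
0.0025 0 right 472 bottom 214 left 378 top 124
0.0045 0.002 right 483 bottom 206 left 387 top 116
0.0045 -0.002 right 481 bottom 222 left 386 top 133
@@@@@@@@@@@@@@@@@@@@@@@@@@@@@@@@@@@@
@@@@@@@@@@@@@@@@@@@@@@@@@@@@@@@@@@@@
@@@@@@@@@@@@@@@@@@@@@%##%@@%*#*++++#
@@@@@@@@@@@@@@@@@@@@@@@@@@@%#%%+===+
@@@@@@@@@@@@@@@@@@@@@@@@@@@@@@%*====
@@@@@@@@@@@@@@@@@@@@@@@@@@@@@@@*====
@@@@@@@@@@@@@@@@@@@@@@@@@@@@@@@*====
@@@@@@@@@@@@@@@@@@@@@@@@@@@@@@%*====
@@@@@@@@@@@@@@@@@@@@@@@@@@@@@@%*++++
@@@@@@@@@%%%@@@@@@@@@@@@@@@@@@%*****
@@@@@@@@%%%%@@@@@@@@@@@@@@@@@@%#####
@@@@@@@%%%%%@@@@@@@@@@@@@@@@@%#***##
@@@@@##%%%%%%@@@@@@@@@@@@@@@@*====*#
@@@@%##%%%%%%%@@@@@@@@@@@@@@%+====**
@@@@%#%%%%%%%%@@@@@@@@@@@@@%*=======
@@@@%##%%%%%%%@@@@@@@@@@@@%*========
@@@@%###%%%%%%%%%@@@@@@@%%*=========
@@@@%#####%%%%%%%%%%@@%%#+==========
@@@@%*#####%%%%%%%%%%%#++===========
@@@@#+=*#####%%%%%%%*+==============
@@@@*====+#####%###+================
@@@%+===============================
@@@%+===============================
@@@%+===============================
@@@#+===============================
@@@#+===============================
```

```bash
python3 -m pendant '-0.009 0.003 0 0 0 0;0 0 0.015 0 0 0;0 0 0.015 0 0 0;0 0 0.015 0 0 0;0 0 0 0 0 0;0 0 0 0 0 0' >/dev/null
python3 -c "from tgt import *; where()"
```

```text
t 19.45 hole in rail mm [ 3.95 -0.73 17.86] force rail [-2.1  0.1 -3.8] rot err deg [ 0.08  0.12 -0.01] w 0.0151
```

```bash
python3 -m pendant '0.001 0.002 0.008 0 0 0;0 0 0.008 0 0 0;0 0 0.004 0 0 0;0 0 0 0 0 0' | grep force
python3 -c "from tgt import *; where()"; python3 -m pendant '0 0 0.008 0 0 0;0 0 0.004 0 0 0;0 0 0 0 0 0' |grep force
python3 -c "from tgt import *; where()"
```

```text
force: [0.7, -0.3, -4.1]
finger_force: 62.4
t 19.95 hole in rail mm [ 4.47 -0.44 12.85] force rail [-1.1 -0.2 -4. ] rot err deg [0.08 0.1  0.03] w 0.0146
force: [0.2, 0.2, -4.1]
finger_force: 62.4
t 20.32 hole in rail mm [ 4.5  -0.4   9.85] force rail [-1.6  0.2 -3.8] rot err deg [0.08 0.11 0.03] w 0.0151
```

```bash
python3 -m pendant '0 0 0.006 0 0 0;0 0 0.006 0 0 0;0 0 0 0 0 0' >/dev/null; python3 -c "from tgt import *; where()"
python3 -m pendant '0 0 0.006 0 0 0;0 0 0.006 0 0 0;0 0 0 0 0 0' >/dev/null; python3 -c "from tgt import *; where()"
python3 -m pendant '0 0 0.005 0 0 0;0 0 0 0 0 0' >/dev/null; python3 -c "from tgt import *; where()"
```

```text
t 20.7 hole in rail mm [ 4.49 -0.4   6.83] force rail [-2.2 -0.1 -2.7] rot err deg [0.08 0.11 0.03] w 0.0148
t 21.07 hole in rail mm [ 4.48 -0.32  3.81] force rail [-1.9  0.  -3.9] rot err deg [ 0.08  0.15 -0.06] w 0.015
t 21.32 hole in rail mm [ 4.6  -0.36  2.61] force rail [-1.9 -0.  -3.9] rot err deg [ 0.07  0.11 -0.  ] w 0.0148
```

```bash
for i in 1 2 3; do python3 -m pendant '0 0 0.003 0 0 0;0 0 0 0 0 0' >/dev/null; python3 -c "from tgt import *; where()"; done
```

```text
t 21.57 hole in rail mm [ 4.55 -0.43  1.92] force rail [-1.5 -0.7 -3.6] rot err deg [ 0.07  0.12 -0.02] w 0.0149
t 21.82 hole in rail mm [ 4.54 -0.39  1.16] force rail [-1.6  0.4 -4.4] rot err deg [ 0.07  0.12 -0.02] w 0.0149
t 22.07 hole in rail mm [ 4.51 -0.28  1.05] force rail [-1.1 -0.4  7.3] rot err deg [ 0.03  0.1  -0.  ] w 0.015
```

```bash
python3 -m pendant '0 0 -0.0015 0 0 0;0 -0.008 0 0 0 0;0 -0.008 0 0 0 0;0 0 0 0 0 0' >/dev/null; python3 -c "from tgt import *; where()"
for i in 1 2; do python3 -m pendant '0 -0.006 0 0 0 0;0 -0.006 0 0 0 0;0 0 0 0 0 0' >/dev/null; python3 -c "from tgt import *; where()"; done
```

```text
t 22.57 hole in rail mm [ 0.87 -0.26  1.04] force rail [-0.   0.4  6.7] rot err deg [0.02 0.11 0.01] w 0.015
t 22.95 hole in rail mm [-2.04 -0.18  1.1 ] force rail [0.1 0.6 6.9] rot err deg [ 0.01  0.12 -0.02] w 0.0152
t 23.32 hole in rail mm [-5.08 -0.17  1.07] force rail [ 0.3 -0.9  5.8] rot err deg [ 0.01  0.13 -0.02] w 0.0151
```

```bash
python3 -m pendant '0 -0.006 -0.001 0 0 0;0 -0.006 -0.001 0 0 0;0 0 0 0 0 0' >/dev/null; python3 -c "from tgt import *; where()"
for i in 1 2 3; do python3 -m pendant '0 -0.006 0 0 0 0;0 -0.005 0 0 0 0;0 0 0 0 0 0' >/dev/null; python3 -c "from tgt import *; where()"; done
```

```text
t 23.7 hole in rail mm [-9.23 -0.35  1.07] force rail [-2.5  0.  -2.9] rot err deg [0.15 0.1  0.05] w 0.0149
t 24.07 hole in rail mm [-11.46  -0.36   1.3 ] force rail [-1.   0.4 -4. ] rot err deg [0.09 0.11 0.01] w 0.0151
t 24.45 hole in rail mm [-14.1   -0.45   1.36] force rail [-1.3 -0.4 -3.7] rot err deg [ 0.08  0.13 -0.03] w 0.0153
t 24.82 hole in rail mm [-16.93  -0.39   1.36] force rail [-1.8 -1.  -3.4] rot err deg [0.08 0.11 0.01] w 0.0147
```

```bash
python3 -m pendant '0 -0.004 0 0 0 0;0 -0.003 0 0 0 0;0 0 0 0 0 0' >/dev/null; python3 -c "from tgt import *; where()"
for i in 1 2; do python3 -m pendant '0 -0.002 0 0 0 0;0 0 0 0 0 0' >/dev/null; python3 -c "from tgt import *; where()"; done
```

```text
t 25.2 hole in rail mm [-18.6   -0.3    1.38] force rail [-1.6 -1.1 -3.4] rot err deg [ 0.07  0.13 -0.02] w 0.015
t 25.45 hole in rail mm [-18.94  -0.33   1.34] force rail [-1.2 -0.3 -4.4] rot err deg [0.07 0.11 0.01] w 0.0151
t 25.7 hole in rail mm [-19.35  -0.34   1.35] force rail [-1.7  0.2 -4.1] rot err deg [ 0.06  0.13 -0.03] w 0.0151
```

```bash
for i in 1 2 3 4; do python3 -m pendant '0 -0.0015 0 0 0 0;0 0 0 0 0 0' >/dev/null; python3 -c "from tgt import *; where()"; done
```

```text
t 25.95 hole in rail mm [-19.37  -0.39   1.36] force rail [-0.7 -0.8 -3.8] rot err deg [ 0.03  0.13 -0.03] w 0.0148
t 26.2 hole in rail mm [-19.56  -0.36   1.41] force rail [ 1.4  0.2 -4.5] rot err deg [0.   0.1  0.03] w 0.0153
t 26.45 hole in rail mm [-19.48  -0.29   1.37] force rail [ 3.9  1.3 -5.7] rot err deg [-0.03  0.1   0.02] w 0.0146
t 26.7 hole in rail mm [-19.54  -0.37   1.4 ] force rail [ 3.1 -0.3 -5. ] rot err deg [-0.06  0.12 -0.01] w 0.0152
```

```bash
python3 -m pendant '0 -0.0015 0.0005 0 0 0;0 0 0 0 0 0' >/dev/null; python3 -c "from tgt import *; where()"; python3 -m pendant '0 -0.0015 0 0 0 0;0 0 0 0 0 0' >/dev/null; python3 -c "from tgt import *; where()"
```

```text
t 26.95 hole in rail mm [-19.62  -0.36   1.34] force rail [ 4.8 -0.1 -5.8] rot err deg [-0.1   0.11 -0.01] w 0.0152
t 27.2 hole in rail mm [-19.65  -0.37   1.35] force rail [ 5.3 -1.  -6.1] rot err deg [-0.13  0.08  0.04] w 0.0151
```

```bash
for i in 1 2; do python3 -m pendant '0 -0.003 0.001 0 0 0;0 0 0 0 0 0' >/dev/null; python3 -c "from tgt import *; where()"; done
```

```text
t 27.45 hole in rail mm [-19.65  -0.4    1.41] force rail [ 7.   0.5 -1.5] rot err deg [-0.22  0.06  0.06] w 0.0149
t 27.7 hole in rail mm [-19.59  -0.37   1.45] force rail [ 8.6 -1.5  4.3] rot err deg [-0.31  0.07  0.01] w 0.0151
```

```bash
for i in 1 2; do python3 -m pendant '0 -0.004 0 0 0 0;0 0 0 0 0 0' >/dev/null; python3 -c "from tgt import *; where()"; done
```

```text
t 27.95 hole in rail mm [-19.68  -0.41   1.56] force rail [10.5 -0.5  4.8] rot err deg [-0.4   0.03  0.07] w 0.015
t 28.2 hole in rail mm [-19.71  -0.31   1.67] force rail [12.5 -1.5  4.5] rot err deg [-0.49  0.07 -0.02] w 0.0152
```

```bash
python3 -m pendant '0 -0.004 0 0 0 0;0 0 0 0 0 0;0 0 0 0 0 0;0 0 0 0 0 0' >/dev/null; python3 -c "from tgt import *; where()"; python3 -m pendant '0 0 0 0 0 0;0 0 0 0 0 0;0 0 0 0 0 0' >/dev/null; python3 -c "from tgt import *; where()"
```

```text
t 28.7 hole in rail mm [-19.72  -0.22   1.76] force rail [13.9 -0.7  5.4] rot err deg [-0.59  0.    0.11] w 0.0148
t 29.07 hole in rail mm [-19.73  -0.27   1.76] force rail [14.8 -0.7  5.1] rot err deg [-0.59 -0.    0.11] w 0.0145
```

```bash
python3 -m pendant '0 0.006 0 0 0 0;0 0.006 0 0 0 0;0 0.006 0 0 0 0;0 0 0 0 0 0' >/dev/null; python3 -c "from tgt import *; where()"
```

```text
t 29.57 hole in rail mm [-19.62  -0.28   1.28] force rail [ 6.3 -0.7  4.3] rot err deg [-0.15  0.09 -0.  ] w 0.0149
```

```bash
python3 -m pendant '0 0.005 -0.0005 0 0 0;0 0.004 -0.0005 0 0 0;0 0 0 0 0 0' >/dev/null; python3 -c "from tgt import *; where()"
```

```text
t 29.95 hole in rail mm [-19.63  -0.23   1.06] force rail [ 3.8 -0.5  3.5] rot err deg [0.08 0.11 0.02] w 0.0151
```

```bash
python3 -m pendant '0 0 0 0 0 0;0 0 0 0 0 0;0 0 0 0 0 0;0 0 0 0 0 0;0 0 0 0 0 0' 0
python3 -m pendant '0 0 -0.02 0 0 0;0 0 -0.05 0 0 0;0 0 -0.07 0 0 0;0 0 -0.07 0 0 0;0 0 -0.07 0 0 0;0 0 -0.07 0 0 0;0 0 -0.07 0 0 0;0 0 0 0 0 0'
python3 - <<'E'
from h import *
s=ctrl.read_state(); print(s["qpos"].round(2)); im=ctrl.read_camera("wrist")[:,:,::-1]; cv2.imwrite("pics/w5.png",im)
a=ctrl.read_camera("scene")[:,:,::-1][150:290,200:400]
b=cv2.resize(a,(400,280),interpolation=cv2.INTER_CUBIC); w=cv2.resize(im,(400,300)); cv2.imwrite("pics/end.png",np.vstack([w,b]))
E
```

```text
clock: 30.58
ee_pos: [0.5066, -0.0065, 0.0421]
tcp_rot: [0.735, 0.643, 0.143, 0.162]
force: [-0.4, 0.4, 0.3]
gripper_width: 0.0423
finger_force: 0.0
clock: 31.58
ee_pos: [0.4629, -0.0004, 0.1392]
tcp_rot: [0.735, 0.642, 0.145, 0.163]
force: [0.4, -0.1, 0.2]
gripper_width: 0.0428
finger_force: 0.0
[ 0.08  0.25 -0.28  2.43  1.32  0.2  -1.57]
```

View pics/end.png

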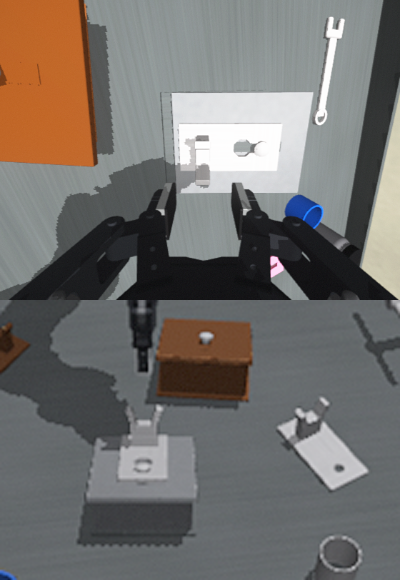

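The cradle lies flat on the jig with the stud's head at the slot's closed end, at about (258,148) in the wrist half. The gripper is clear and the other parts look undisturbed.

```bash
python3 -c "from bench import ctrl; print(ctrl.finish_job())"
```

```text
the job is handed in; nothing more can be done
None
```

The keyhole cradle is hung on the stud, flat on the slope with the neck at the end of the slot; I proved the seat with a downhill push of about 15 N held for over half a second, let go, and handed the job in at about 32 s, but no verdict came back.

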